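# Put the stray poker plaque away in the games box

### The arm

A 6-joint arm with a two-finger parallel gripper is mounted at the origin on the work surface. World frame = base frame: x ahead of the robot, y to its left, z up, the work surface at z = 0. Lengths are in m, angles in rad, forces in N, time in s.
With the tool pointing down it reaches from about 0.3 to 0.875 m from the base axis. Payload 6.4 kg.
Tool frame: the origin (TCP) lies midway between the tips of the shut fingers; the grasp point (between the pads) lies 19 mm behind it (grasp_offset is the distance from the TCP to the grasp point, in m); z points along the fingers, y is the line along which they close (so a half turn about z gives the same grasp; the last joint's range is limited). The gripper opens to 85 mm and grips with 20 to 120 N. Pads are 22 mm wide; open, the fingers measure 114 mm over their backs; the gripper's body (76 mm by 85 mm) begins 54 mm behind the grasp point. The pads swing forward as they close: fully open they stand 13 mm farther back than shut.
Start: joints at [1.119, 0.181, 1.607, -0, 1.354, -0.206], TCP at [0.14, 0.558, 0.231] pointing down, gripper open.
Joint ranges: [-2.99, 2.99], [-0.89, 2.07], [0.3, 2.58], [-1.14, 4.28], [0, 2.63], [-3.12, 3.12]. Speed limits (rad/s): [2.57, 2.57, 3.01, 3.14, 3.14, 3.14].

### API

Orientations are given as a unit quaternion [w, x, y, z].
In Python, from bench import * gives the robot as it stands. The module is installed in compiled form; this text tells all that it offers.
- The arm moves only by the tool servo_tool, never from a script. Its argument "commands" is text: rows parted by semicolons, each of 7 numbers parted by spaces: the turn, a rotation vector about the tool's x, y, z in rad, then the shift along the tool's x, y, z in mm, then the opening, from 0 (shut) to 1 (fully open). In form: wx wy wz dx dy dz claw; .... A call has 1 to 5 rows; each row shifts and turns the commanded pose from where the row before left it, along the tool's axes as they then stand; what a row does not reach is not made up. A row lasts 1/8 s, in which the tool goes at most 62.5 mm and 10.7 degrees, less where a joint would pass 70% of its speed; a pose out of reach is approached as far as the arm can. A call with a gripper value outside its range is refused whole. The fingers move at their own pace and stop on an object; the grip force is fixed at half the most. Time passes only in rows, so rows that do not move let the fingers close. It gives the time, the measured TCP pose, the force, the opening and the grip force at its end, in the units of the state.
- get_obs(): the state, without advancing time (a new reading comes with each control period).
- camera(name): name is "scene" or "top" or "wrist"; returns the picture (384x512x3 uint8, blue, green, red); there is no depth.
- calibration(name): a dict with "fx", "fy", "cx", "cy" (pixels), "R" (3x3) and "t" (3): a world point X has camera coordinates R X + t. Camera axes: x right, y down, z forward; pixel columns grow to the right and rows downward; lengths in m; the calibration is good to about 2 mm. The wrist camera is an equidistant fisheye: a pixel r from the principal point sees the ray r / f radians off the axis. A picture is of the moment at which its call begins: read the wrist's pose just before it. calibration takes no time and is no camera call; for the wrist camera it gives the pose at the moment of the call.
- hand_in(): hands the job in; it is judged then, once.
The state is a dict: "time_s": time; "q": joint angles; "dq": joint speeds; "joint_efforts": joint torques, N m; "eef_pos": TCP position; "eef_rot": TCP orientation; "wrist_force": force on the tool from outside, world axes, zero at the start; "torque": the same for the moment, N m; "opening": opening from 0.0 (shut) to 1.0 (fully open); "grasp_force": force on a finger pad.
Only numpy, scipy, OpenCV 4.12 (cv2) and the standard library are available. Lean on these libraries where they do the work, as an engineer would, in place of code of your own. Each camera call takes 0.05 s, during which the arm holds its last target. There are 200 camera calls.

### The job

The red poker plaque lies in the groove of the wooden stand, held lightly by a sprung clip, too thin and too closed in to be gripped there: bear down on it and slide it flat along the groove until a good third of it hangs out past the stand's open end, then take it by that end and lift it off. Lay it in the empty bay of the wooden games box, pushed in until it is fully home and flush with the open front, and let go. The plaque is brittle, so touch down on it slowly and press no harder than it needs; do not drop it on the table, and leave the other things where they stand.

Things in the scene. Friction and masses are not known exactly. Their poses are not given: they have to be found in the camera images.
- plaque_center (a point): Centre (half-way up) of the loose red poker plaque with a white inlaid face: a smooth hard plate 120 mm long (its x), 50 mm wide (y), 4 mm thick (z up), about 45 g. It starts flat in the groove of the stand, lengthways, against its right rim, up to 8 mm short of the groove's closed end and 20 to 27 mm inside its open end, its face 3 mm below the groove's rims.
- stand_edge (a point): Middle of the open end's top edge of the stand's groove, at the groove's floor, 60 mm above the table. x points level along the groove into the stand, y to its left, z up. The groove is 60 mm wide and 148 mm long; dark rims 12 mm wide, 7 mm high bound its sides and far end; at x = 0 the floor simply stops, with free space beyond.
- stand: Fixed wooden block 160 mm long (x), 84 mm wide, 60 mm high plus rims, a brass strip on its open end, which faces the robot (-x); origin under its centre. Plaque and groove are polished (friction 0.18, rubber fingertips grip the plaque over twice as well). A bump or press over 80 N cracks the plaque.
- clip (a joint): Sprung brass clip in the left (+y) rim, 22 mm long, 42 to 64 mm in from the open end: it presses the plaque sideways against the right rim with about 2.5 N, so 1 N or more along the groove is needed to move it: a mere touch slips, fingertips must bear down with about 10 to 20 N. Reads about 0 m with the plaque beside it, -0.006 (farthest in) when it has gone.
- bay_mouth (a point): Middle of the front edge of the empty bay of the games box, on the bay's floor, 50 mm above the table. x points level into the bay, y to its left, z up. The bay is 72 mm wide, 122 mm deep; walls 30 mm high at both sides and the far end; open at the top and the front, which faces the robot. A plaque that is home has its centre at x = 60 to 62 mm, z = 2 mm.
- box: Fixed light wooden games box, 128 mm deep (x), 162 mm wide (y), 80 mm high, origin under its centre, front to -x. Two bays on top: the left (+y) is empty, the right one holds a fixed stack of blue and green plaques. Below them, 6 to 44 mm up, compartments half closed by a dark sliding door flush with the front. Free space before the front.
- mug_blue: Blue ceramic mug, 80 mm across, 90 mm high, handle at its +y; origin under its centre. Leave it alone.
- mug_white: White ceramic mug, 82 mm across, 94 mm high, handle at its +y; origin under its centre. Leave it alone.
- dish: Amber glass dice dish, 116 mm across, 28 mm high, with two white 16 mm dice in it; origin under its centre. Leave it alone.
- deck: Blue pack of cards, 92 by 66 by 22 mm, lying flat; origin under its centre. Leave it alone.
- tin: Tin with a green label, 72 mm across, 85 mm high; origin under its centre. Leave it alone.
- carousel: Round base of the black poker chip carousel, 190 mm across and 143 mm high with its rack and knob, which spins freely on the fixed base; origin under its centre. Leave it alone.
Mind the look-alikes: they are no part of the job. Of the things shaped like the part that bears plaque_center, the red one is meant.

How it is judged:
On the way, in this order (a step that is already met when the one before it is completed fails the run):
1. the plaque lies flat in the groove and hangs out past the open end by 30 mm or more (x of plaque_center in the frame of stand_edge between -0.02 and 0.03 m and angle between plaque_center's own z axis and vertical below 0.08 rad and z of plaque_center in the frame of stand_edge between -0.002 and 0.007 m), for 0.2 s.
2. the plaque is lifted off the stand, 20 mm or more above the groove's floor (z of plaque_center in the frame of stand_edge above 0.02 m), for 0.2 s.
At the end, for the whole second after the job is handed in: The plaque rests flat (within 0.06 rad) and still on the floor of the empty bay, lengthways along it (within 0.2 rad), let go, and home: its near end sticks out of the front by no more than 5 mm (x of plaque_center in the frame of bay_mouth between 0.055 and 0.066 m and y of plaque_center in the frame of bay_mouth between -0.016 and 0.016 m and z of plaque_center in the frame of bay_mouth between -0.002 and 0.006 m and angle between plaque_center's own z axis and vertical below 0.06 rad and angle between the x axis of plaque_center and the x axis of bay_mouth, either way round below 0.2 rad and linear speed of plaque below 0.01 m/s); the robot touches nothing.
It fails at once if the plaque is pressed hard onto the stand (over 80 N) (contact force between plaque and stand above 80 N).
It fails at once if the plaque falls (its centre comes lower than 35 mm above the table) (height (world z) of plaque_center below 0.035 m).
It fails at once if a mug, the dish, the cards or the tin is moved by more than 20 mm (distance of any of mug_blue, mug_white, dish, deck, tin from where it was at the start of the episode above 0.02 m).
It also fails if it takes over 64 s, if anything falls off the work surface, if the arm or the gripper's body presses on something with over 40 N, if the wrist force passes 120 N, or if a joint passes its speed limit or range.

## Working session

There is one attempt and no reset: what is moved stays moved. The work goes in short steps, Python scripts to look and compute and a tool call to move; the robot and the scene stay as the last step left them, time stands still between calls to the robot, and variables do not carry over. Pictures are saved under pics/ and viewed, at most 10 in all, crops included, and the job is handed in when it is done.

Besides the shell and the picture viewer there is one more tool, called after "Request:" as name(argument=value, ...) on one line, values as JSON. servo_tool: Moves the arm, as the interface text tells. Its arguments: {"type":"object","properties":{"commands":{"type":"string"}},"required":["commands"]}

```bash
mkdir -p pics; python3 - <<'E'
from bench import *
import cv2
for n in("scene","top"):
    cv2.imwrite(f"pics/{n}0.png",camera(n)); c=calibration(n); print(n,c)
print(get_obs())
E
```

```text
scene {'fx': 499.13977094445994, 'fy': 499.13977094445994, 'cx': 263.7724229224964, 'cy': 190.91635494296588, 'R': array([[ 0.51754752,  0.8556028 , -0.0094026 ],
       [ 0.54847879, -0.34016482, -0.76384482],
       [-0.6567462 ,  0.39016886, -0.64533145]]), 't': array([-0.29978842, -0.26617344,  2.02287291])}
top {'fx': 376.5816498839005, 'fy': 376.5816498839005, 'cx': 252.3944597318873, 'cy': 194.21706025574713, 'R': array([[ 0.0159879 , -0.99967142,  0.02003591],
       [-0.99129011, -0.0184673 , -0.13039511],
       [ 0.13072227, -0.01777665, -0.99125964]]), 't': array([-0.01048039,  0.5710252 ,  1.06184817])}
{'time_s': 0.1, 'q': array([ 1.11872942e+00,  1.81466322e-01,  1.60791224e+00, -2.74748867e-05,
        1.35384060e+00, -2.06316565e-01]), 'dq': array([-0.00067238, -0.00131755, -0.00291459, -0.00044065, -0.00098347,
       -0.00146652]), 'joint_efforts': array([ 9.69428111e-04, -4.45883381e+01, -3.52237022e+01, -2.47641692e-04,
        4.18776952e-03,  7.07138292e-05]), 'eef_pos': array([0.1396603 , 0.55725271, 0.23047246]), 'eef_rot': array([-2.50213974e-04,  1.22563219e-01,  9.92460375e-01, -7.73919819e-04]), 'wrist_force': array([-0.16064688,  0.653075  , -0.27656818]), 'torque': array([0.00509119, 0.01018718, 0.00503289]), 'grasp_force': 0.0, 'opening': 0.9986432450805152}
```

View pics/top0.png

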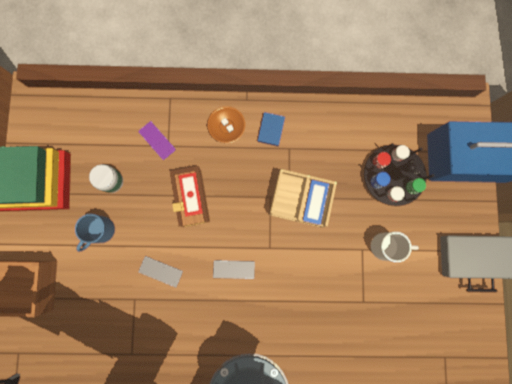

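View pics/scene0.png

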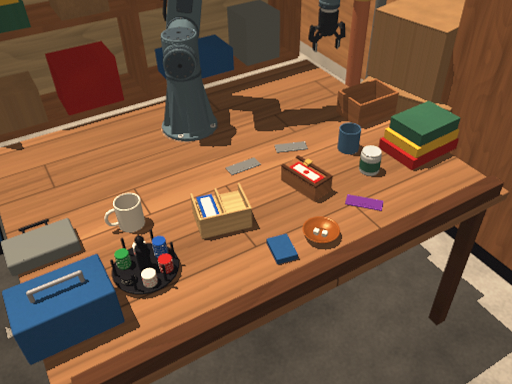

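The top view shows the stand at about (188,195), its open end facing the robot at the bottom. The box is at about (303,198) with its empty bay on the left, and the red plaque is in the groove. Next I'll enlarge both to get corner positions.

```bash
python3 - <<'E'
import cv2
a=cv2.imread("pics/top0.png")[155:235,165:345]
cv2.imwrite("pics/crop0.png",cv2.resize(a,None,fx=4.4,fy=4.4,interpolation=cv2.INTER_CUBIC))
E
```

```text
(no output)
```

View pics/crop0.png

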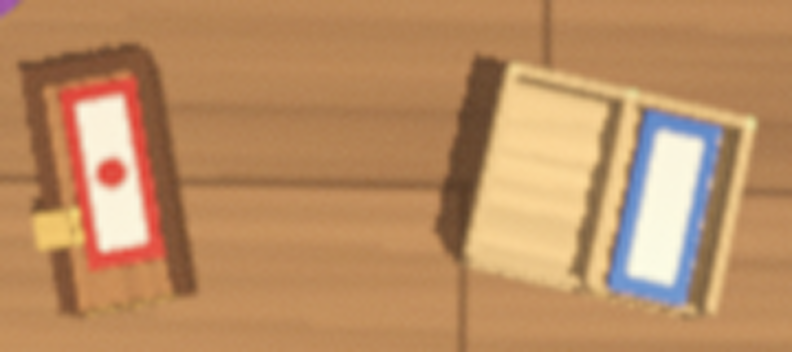

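The crop shows the plaque's corners at (58,90), (134,76), (164,256) and (91,270). The box rim corners are at (510,65), (755,120), (712,312) and (466,258).

```bash
cat > h.py <<'E'
from bench import *
import numpy as np, cv2
from scipy.spatial.transform import Rotation as Ro
def rot(): 
    q=get_obs()["eef_rot"]; return Ro.from_quat([q[1],q[2],q[3],q[0]])
def back(c,uv,z,fish=False):
    out=[]
    for u,v in uv:
        d=np.array([(u-c["cx"])/c["fx"],(v-c["cy"])/c["fy"],1.])
        if fish:
            r=np.hypot(d[0],d[1]); d=np.array([d[0]/r*np.sin(r),d[1]/r*np.sin(r),np.cos(r)])
        d=c["R"].T@d; o=-c["R"].T@c["t"]; out.append(o+d*(z-o[2])/d[2])
    return np.array(out)
def proj(c,X,fish=False):
    p=np.atleast_2d(X)@c["R"].T+c["t"]
    if fish:
        r=np.linalg.norm(p[:,:2],axis=1); th=np.arctan2(r,p[:,2]); s=p[:,:2]/r[:,None]*th[:,None]
    else: s=p[:,:2]/p[:,2:]
    return s*[c["fx"],c["fy"]]+[c["cx"],c["cy"]]
def rect(P,name):
    # P: far-left, far-right, near-right, near-left
    fx=(P[0]+P[1]-P[2]-P[3])[:2]; print(name,"c",P.mean(0).round(4),"yaw",np.arctan2(fx[1],fx[0]).round(3),"len",np.linalg.norm(fx/2).round(4),"w",np.linalg.norm((P[0]+P[3]-P[1]-P[2])/2).round(4))
def delta(X,yaw):
    "shift (mm) in tool axes to world X and turn about tool z so that tool x -> -x(yaw)"
    o=get_obs(); R=rot(); d=R.inv().apply(np.array(X)-o["eef_pos"])*1000
    # wanted: tool z down, tool x = -(cos,sin)
    W=Ro.from_matrix(np.array([[-np.cos(yaw),-np.sin(yaw),0],[-np.sin(yaw),np.cos(yaw),0],[0,0,-1]]).T)
    print("shift mm",d.round(1),"rotvec",(R.inv()*W).as_rotvec().round(4),"pos",o["eef_pos"].round(4),"F",o["wrist_force"].round(1),"t",o["time_s"])
E
python3 - <<'E'
from h import *
c=calibration("top")
f=lambda L:[(165+(u+.5)/4.4-.5,155+(v+.5)/4.4-.5) for u,v in L]
rect(back(c,f([(58,90),(134,76),(164,256),(91,270)]),.064),"plaque")
rect(back(c,f([(510,65),(755,120),(712,312),(466,258)]),.08),"box")
w=calibration("wrist"); R=rot(); print(w)
print("cam in tool",R.inv().apply(-w["R"].T@w["t"]-get_obs()["eef_pos"]), (w["R"]@R.as_matrix()).round(3))
E
```

```text
plaque c [0.5656 0.1771 0.064 ] yaw 0.208 len 0.1193 w 0.0486
box c [ 0.5594 -0.1434  0.08  ] yaw -0.222 len 0.1275 w 0.1604
{'fx': 297.3186396354542, 'fy': 297.3186396354542, 'cx': 257.8585193370856, 'cy': 197.18448295440402, 'R': array([[ 0.2434772 ,  0.96990472, -0.00192163],
       [ 0.9190004 , -0.23006425,  0.32016982],
       [ 0.31009212, -0.07972003, -0.94735822]]), 't': array([-0.57344289, -0.04145548,  0.38107714])}
cam in tool [ 0.08255909 -0.00053714 -0.14268894] [[-0.     1.     0.   ]
 [-0.947 -0.    -0.32 ]
 [-0.32  -0.     0.947]]
```

```bash
python3 -c "
from h import *
delta([.600,.184,.15],.208)"
```

```text
shift mm [-537.3 -249.9   80.7] rotvec [-0.0015 -0.0007 -0.4537] pos [0.1397 0.5573 0.2305] F [-0.2  0.7 -0.3] t 0.1
```

Request:
servo_tool(commands="0 0 0 -44 -21 0 0;0 0 0 -44 -21 0 0;0 0 0 -44 -21 0 0;0 0 0 -44 -21 0 0;0 0 0 -44 -21 0 0")

```text
time_s: 0.72
eef_pos: [0.3286, 0.4011, 0.231]
eef_rot: [-0.0, 0.123, 0.992, -0.0]
wrist_force: [0.8, 0.2, -0.6]
opening: -0.0
grasp_force: 0.0
```

Request:
servo_tool(commands="0 0 0 -44 -21 0 0;0 0 0 -44 -21 0 0;0 0 0 -44 -21 0 0;0 0 0 -44 -21 0 0;0 0 0 -44 -21 0 0")

```text
time_s: 1.35
eef_pos: [0.5164, 0.2457, 0.2309]
eef_rot: [-0.0, 0.123, 0.992, -0.0]
wrist_force: [0.4, 0.3, -0.2]
opening: -0.003
grasp_force: 0.0
```

Request:
servo_tool(commands="0 0 0 -44 -20 20 0;0 0 -0.15 -44 -20 20 0;0 0 -0.15 0 0 20 0;0 0 -0.15 0 0 10 0;0 0 0 0 0 0 0")

```text
time_s: 1.98
eef_pos: [0.5902, 0.1864, 0.1596]
eef_rot: [-0.002, -0.101, 0.995, -0.0]
wrist_force: [-0.0, 0.2, 0.7]
opening: -0.0
grasp_force: 0.0
```

```bash
python3 - <<'E'
from h import *
delta([.600,.184,.15],.208)
w=calibration("wrist"); im=camera("wrist"); cv2.imwrite("pics/w1raw.png",im); np.save("w1.npy",w,allow_pickle=True)
cv2.imwrite("pics/w1.png",cv2.resize(im,(800,600),interpolation=cv2.INTER_CUBIC))
E
```

```text
shift mm [-9.2 -4.4  9.6] rotvec [ 0.0003 -0.0033 -0.0055] pos [0.5902 0.1864 0.1596] F [-0.   0.2  0.7] t 1.975
```

View pics/w1.png

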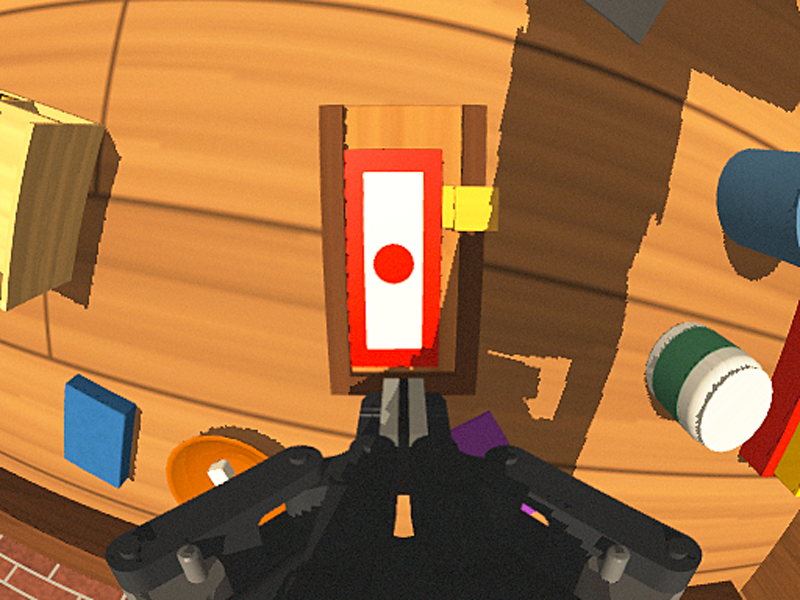

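The wrist view shows the plaque's near corners at (344,151) and (442,149), and its far corners at about (437,365) and (350,365). The open end of the stand is at row ~106, between columns 319 and 487. The shut fingertips are at about (403,380).

```bash
python3 - <<'E'
from h import *
c=np.load("w1.npy",allow_pickle=True).item()
f=lambda L:[(u*.64-.2,v*.64-.2) for u,v in L]
P=back(c,f([(437,365),(350,365),(344,151),(442,149)]),.064,True); rect(P,"plaque"); print(P.round(4))
S=back(c,f([(319,106),(487,106)]),.067,True); print("stand near rim corners",S.round(4),S.mean(0).round(4))
F=back(c,f([(346,106),(462,106)]),.060,True); print("floor edge",F.round(4),F.mean(0).round(4))
E
```

```text
plaque c [0.5642 0.1751 0.064 ] yaw 0.199 len 0.1184 w 0.0496
[[0.6172 0.2111 0.064 ]
 [0.6272 0.1625 0.064 ]
 [0.5115 0.1391 0.064 ]
 [0.5008 0.1875 0.064 ]]
stand near rim corners [[0.4908 0.1226 0.067 ]
 [0.474  0.2048 0.067 ]] [0.4824 0.1637 0.067 ]
floor edge [[0.4881 0.1351 0.06  ]
 [0.4761 0.1932 0.06  ]] [0.4821 0.1641 0.06  ]
```

```bash
python3 -c "
from h import *
delta([.5937,.1817,.064],.201)"
```

```text
shift mm [-2.  -5.5 96.7] rotvec [ 0.0002 -0.0015  0.0001] pos [0.5908 0.1867 0.1607] F [-0.3  0.4 -0.9] t 2.025
```

Request:
servo_tool(commands="0 0 0 -2 -5.5 30 0;0 0 0 0 0 30 0;0 0 0 0 0 20 0;0 0 0 0 0 6 0;0 0 0 0 0 0 0")

```text
time_s: 2.65
eef_pos: [0.5946, 0.1819, 0.0757]
eef_rot: [0.0, -0.102, 0.995, -0.0]
wrist_force: [-0.7, -0.5, -0.0]
opening: -0.001
grasp_force: 0.0
```

Request:
servo_tool(commands="0 0 0 0 0 2 0;0 0 0 0 0 2 0;0 0 0 0 0 1 0;0 0 0 0 0 1 0;0 0 0 0 0 1 0")

```text
time_s: 3.28
eef_pos: [0.5943, 0.1818, 0.0683]
eef_rot: [0.0, -0.102, 0.995, -0.0]
wrist_force: [0.2, 0.2, 0.0]
opening: -0.002
grasp_force: 0.0
```

Request:
servo_tool(commands="0 0 0 0 0 1 0;0 0 0 0 0 1 0;0 0 0 0 0 0.7 0;0 0 0 0 0 0.5 0;0 0 0 0 0 0 0")

```text
time_s: 3.9
eef_pos: [0.5943, 0.1818, 0.0651]
eef_rot: [-0.0, -0.102, 0.995, -0.0]
wrist_force: [0.4, 0.5, 0.3]
opening: -0.003
grasp_force: 0.0
```

Request:
servo_tool(commands="0 0 0 0 0 0.5 0;0 0 0 0 0 0.5 0;0 0 0 0 0 0.5 0;0 0 0 0 0 0 0")

```text
time_s: 4.4
eef_pos: [0.5943, 0.1818, 0.0641]
eef_rot: [0.0, -0.102, 0.995, -0.0]
wrist_force: [-1.7, -0.6, 5.2]
opening: 0.002
grasp_force: 2.6
```

Request:
servo_tool(commands="0 0 0 0 0 0.5 0;0 0 0 0 0 0.3 0;0 0 0 0 0 0 0")

```text
time_s: 4.78
eef_pos: [0.5948, 0.1819, 0.0641]
eef_rot: [0.001, -0.102, 0.995, -0.0]
wrist_force: [-4.2, -1.0, 8.6]
opening: -0.0
grasp_force: 4.6
```

Request:
servo_tool(commands="0 0 0 0 0 0.5 0;0 0 0 0 0 0.5 0;0 0 0 0 0 0 0")

```text
time_s: 5.15
eef_pos: [0.5954, 0.182, 0.064]
eef_rot: [0.001, -0.102, 0.995, -0.0]
wrist_force: [-5.0, 0.4, 13.9]
opening: 0.005
grasp_force: 6.9
```

Force is about 14 N. Now slide toward the robot (tool +x).

Request:
servo_tool(commands="0 0 0 2 0 0.2 0;0 0 0 3 0 0 0;0 0 0 3 0 0 0;0 0 0 3 0 0 0;0 0 0 3 0 0 0")

```text
time_s: 5.78
eef_pos: [0.5837, 0.1796, 0.0641]
eef_rot: [0.004, -0.102, 0.995, 0.0]
wrist_force: [3.5, 2.1, 8.0]
opening: 0.003
grasp_force: 4.1
```

```bash
python3 - <<'E'
from h import *
delta([.5937,.1817,.064],.201)
w=calibration("wrist"); im=camera("wrist"); np.save("w2.npy",w,allow_pickle=True)
cv2.imwrite("pics/w2.png",cv2.resize(im[40:290,150:400],(600,600),interpolation=cv2.INTER_CUBIC))
E
```

```text
shift mm [-10.2   0.1   0.2] rotvec [-0.0002  0.0075  0.0031] pos [0.5837 0.1796 0.0641] F [3.5 2.1 8. ] t 5.775
```

View pics/w2.png

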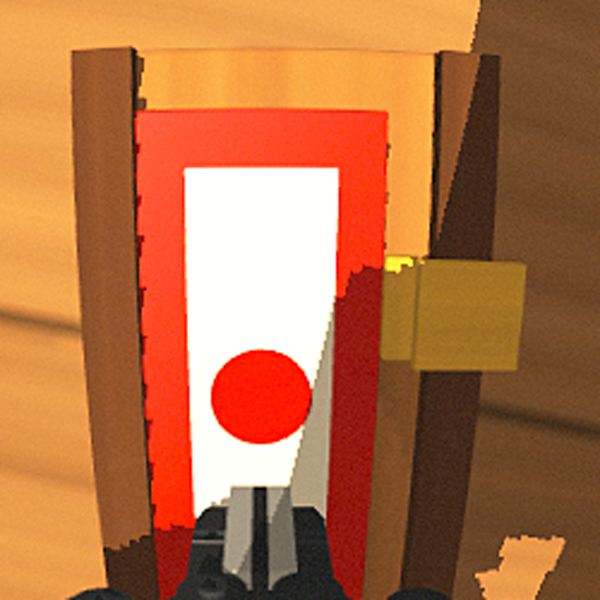

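The plaque's near edge is at crop row ~110 and the floor edge at row ~50. I'll measure how much it has moved.

```bash
cat >> h.py <<'E'
E0=np.array([.482,.164]); Y=.201; ex=np.array([np.cos(Y),np.sin(Y)]); ey=np.array([-ex[1],ex[0]])
def near():
    w=calibration("wrist"); im=camera("wrist").astype(int)
    m=(im[...,2]>100)&(im[...,1]<70)&(im[...,0]<70)
    m=cv2.morphologyEx(m.astype(np.uint8),cv2.MORPH_OPEN,np.ones((5,5)))
    n,l,s,_=cv2.connectedComponentsWithStats(m[:,190:330])
    i=1+np.argmax(s[1:,4]); x,y,ww,h,a=s[i]; u0=x+190; print("blob",u0,y,ww,h,a)
    P=back(w,[(u0+3,y),(u0+ww-4,y)],.064,True)[:,:2]-E0
    r=P@np.c_[ex,ey]*1000; print("near edge in stand (mm)",r.round(1).tolist())
E
python3 - <<'E'
from h import *
w=np.load("w2.npy",allow_pickle=True).item()
f=lambda L:[(150+u*.4167-.3,40+v*.4167-.3) for u,v in L]
print((back(w,f([(138,111),(387,111)]),.064,True)[:,:2]-E0)@np.c_[ex,ey]*1000)
print((back(w,f([(135,48),(440,52)]),.060,True)[:,:2]-E0)@np.c_[ex,ey]*1000)
near()
E
```

```text
[[ 12.68676945 -29.7370041 ]
 [ 12.49650136  19.22711907]]
[[ -0.64932065 -30.9450276 ]
 [ -0.73363628  30.81443871]]
blob 286 86 26 203 3700
near edge in stand (mm) [[12.6, 8.8], [12.3, 17.8]]
```

It moves with the fingertip, no slip so far. Press slightly more and continue.

Request:
servo_tool(commands="0 0 0 3 0 0.3 0;0 0 0 4 0 0.2 0;0 0 0 4 0 0 0;0 0 0 4 0 0 0;0 0 0 4 0 0 0")

```text
time_s: 6.5
eef_pos: [0.5657, 0.1758, 0.064]
eef_rot: [0.004, -0.102, 0.995, 0.0]
wrist_force: [3.3, 2.7, 10.1]
opening: -0.002
grasp_force: 5.0
```

Request:
servo_tool(commands="0 0 0 3 0 0 0;0 0 0 4 0 0 0;0 0 0 3 0 0 0;0 0 0 3 0 0 0;0 0 0 0 0 0 0")

```text
time_s: 7.12
eef_pos: [0.5528, 0.1731, 0.0641]
eef_rot: [0.004, -0.102, 0.995, 0.0]
wrist_force: [2.7, 2.2, 10.8]
opening: -0.0
grasp_force: 5.6
```

```bash
python3 -c "
from h import *
delta([.5937,.1817,.064],.201); near()"
```

```text
shift mm [-41.8   0.1   0.4] rotvec [-0.0002  0.0082  0.003 ] pos [0.5528 0.1731 0.0641] F [ 2.7  2.2 10.8] t 7.125
blob 279 86 32 204 3870
near edge in stand (mm) [[-18.6, 5.3], [-19.0, 17.2]]
```

Request:
servo_tool(commands="0 0 0 4 0 0 0;0 0 0 4 0 0 0;0 0 0 4 0 0 0;0 0 0 4 0 0 0;0 0 0 4 0 0 0")

```text
time_s: 7.8
eef_pos: [0.5336, 0.1691, 0.064]
eef_rot: [0.004, -0.102, 0.995, 0.0]
wrist_force: [3.9, 2.5, 10.0]
opening: 0.002
grasp_force: 5.3
```

Request:
servo_tool(commands="0 0 0 3 0 0 0;0 0 0 0 0 0 0;0 0 0 0 0 0 0")

```text
time_s: 8.18
eef_pos: [0.5304, 0.1684, 0.064]
eef_rot: [0.004, -0.102, 0.995, 0.0]
wrist_force: [2.1, 1.5, 12.0]
opening: 0.0
grasp_force: 6.1
```

```bash
python3 -c "
from h import *
delta([.5937,.1817,.064],.201); near()"
```

```text
shift mm [-64.7   0.1   0.6] rotvec [-0.0003  0.0081  0.003 ] pos [0.5304 0.1684 0.064 ] F [ 2.1  1.5 12. ] t 8.175
blob 270 87 42 203 3979
near edge in stand (mm) [[-40.9, 1.0], [-41.4, 17.5]]
```

Request:
servo_tool(commands="0 0 0 0 0 -1 0;0 0 0 0 0 -3 0;0 0 0 0 0 -20 0;0 0 0 0 0 -40 0.3;0 0 0 20 0 -25 1")

```text
time_s: 8.85
eef_pos: [0.508, 0.1637, 0.1516]
eef_rot: [0.001, -0.102, 0.995, -0.0]
wrist_force: [-0.4, -0.2, 0.1]
opening: 0.42
grasp_force: 0.0
```

Request:
servo_tool(commands="0 0 0 30 -1.6 0 1;0 0 0 24 0 0 1;0 0 0 0 0 0 1")

```text
time_s: 9.22
eef_pos: [0.453, 0.1511, 0.1496]
eef_rot: [-0.001, -0.102, 0.995, 0.0]
wrist_force: [-0.2, 0.3, -0.2]
opening: 0.999
grasp_force: 0.0
```

```bash
python3 - <<'E'
from h import *
delta([.456,.1516,.038],.201); print(get_obs()["opening"])
w=calibration("wrist"); im=camera("wrist"); np.save("w3.npy",w,allow_pickle=True)
cv2.imwrite("pics/w3.png",cv2.resize(im,(800,600),interpolation=cv2.INTER_CUBIC))
c=calibration("top");t=camera("top");cv2.imwrite("pics/t3.png",t)
E
```

```text
shift mm [ -3.2  -0.2 111.6] rotvec [ 0.0002 -0.0015  0.0032] pos [0.453  0.1511 0.1496] F [-0.2  0.3 -0.2] t 9.225
0.9986057442454244
```

View pics/w3.png

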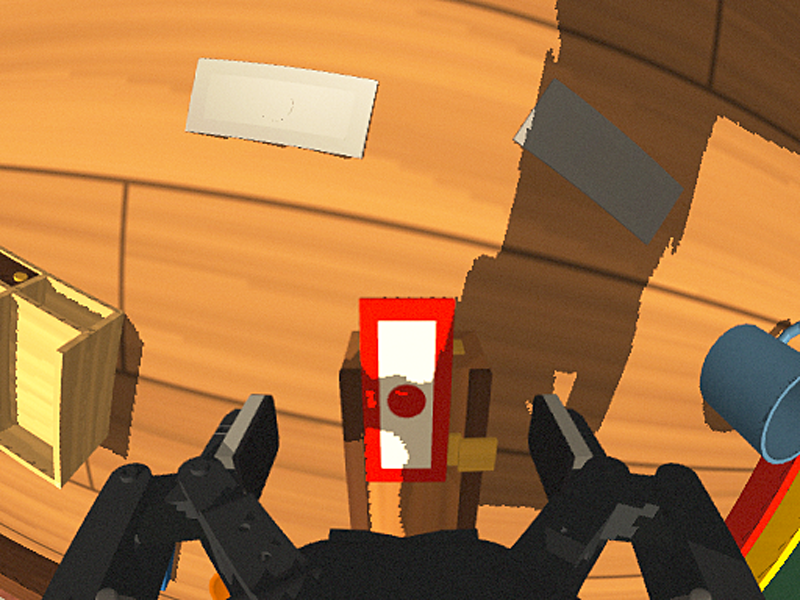

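The plaque overhangs by about 40 mm, with its near edge at row 298 across columns 361–455. The open fingers are on either side of it.

```bash
python3 - <<'E'
from h import *
w=np.load("w3.npy",allow_pickle=True).item()
f=lambda L:[(u*.64-.2,v*.64-.2) for u,v in L]
print(((back(w,f([(445,481),(366,482),(360,298),(455,298)]),.064,True)[:,:2]-E0)@np.c_[ex,ey]*1000).round(1))
E
```

```text
[[ 77.6  19.2]
 [ 78.5 -30.4]
 [-42.3 -29.7]
 [-42.5  19.4]]
```

Request:
servo_tool(commands="0 0 0 -2 0 30 1;0 0 0 0 0 30 1;0 0 0 0 0 30 1;0 0 0 0 0 22 1;0 0 0 0 0 0 1")

```text
time_s: 9.95
eef_pos: [0.4557, 0.1515, 0.0363]
eef_rot: [-0.002, -0.102, 0.995, 0.0]
wrist_force: [-0.1, -0.1, -0.3]
opening: 0.999
grasp_force: 0.0
```

Request:
servo_tool(commands="0 0 0 0 0 0 0.8;0 0 0 0 0 0 0.7;0 0 0 0 0 0 0.65;0 0 0 0 0 0 0.62;0 0 0 0 0 0 0.6")

```text
time_s: 10.58
eef_pos: [0.4567, 0.1524, 0.0385]
eef_rot: [0.0, -0.102, 0.995, 0.001]
wrist_force: [-0.9, 4.9, 2.5]
opening: 0.599
grasp_force: 2.4
```

Request:
servo_tool(commands="0 0 0 0 0.6 0 0.6;0 0 0 0 0.6 0 0.6;0 0 0 0 0 0 0.6")

```text
time_s: 10.95
eef_pos: [0.4564, 0.1528, 0.0381]
eef_rot: [0.0, -0.102, 0.995, -0.0]
wrist_force: [0.1, 2.2, 1.7]
opening: 0.604
grasp_force: 1.2
```

Request:
servo_tool(commands="0 0 0 0 0.6 0 0.59;0 0 0 0 0 0 0.57;0 0 0 0 0 0 0.54;0 0 0 0 0 0 0.5")

```text
time_s: 11.45
eef_pos: [0.456, 0.1534, 0.0381]
eef_rot: [-0.0, -0.102, 0.995, -0.0]
wrist_force: [-2.1, 2.2, 4.0]
opening: 0.566
grasp_force: 61.2
```

Request:
servo_tool(commands="0 0 0 0 0 -2 0.4;0 0 0 0 0 -4 0.4;0 0 0 0 0 -8 0.4;0 0 0 0 0 -15 0.4;0 0 0 0 0 -20 0.4")

```text
time_s: 12.08
eef_pos: [0.4562, 0.1532, 0.0883]
eef_rot: [0.0, -0.102, 0.995, -0.0]
wrist_force: [0.7, 0.4, -0.6]
opening: 0.562
grasp_force: 62.0
```

Request:
servo_tool(commands="0 0 0 0 0 -20 0.4;0 0 0 0 0 -15 0.4;0 0 0 0 0 0 0.4")

```text
time_s: 12.45
eef_pos: [0.4574, 0.1534, 0.1238]
eef_rot: [0.002, -0.102, 0.995, -0.0]
wrist_force: [0.5, -0.2, -0.7]
opening: 0.564
grasp_force: 62.0
```

```bash
python3 - <<'E'
from h import *
delta([.456,.1516,.038],.201); o=get_obs();print(o["opening"],o["grasp_force"])
w=calibration("wrist"); im=camera("wrist"); np.save("w4.npy",w,allow_pickle=True)
cv2.imwrite("pics/w4.png",cv2.resize(im,(800,600),interpolation=cv2.INTER_CUBIC))
E
```

```text
shift mm [ 2.  -1.5 85.8] rotvec [-0.0006  0.0035  0.0032] pos [0.4574 0.1534 0.1238] F [ 0.5 -0.2 -0.7] t 12.45
0.5637197133337173 62.0402991771698
```

View pics/w4.png

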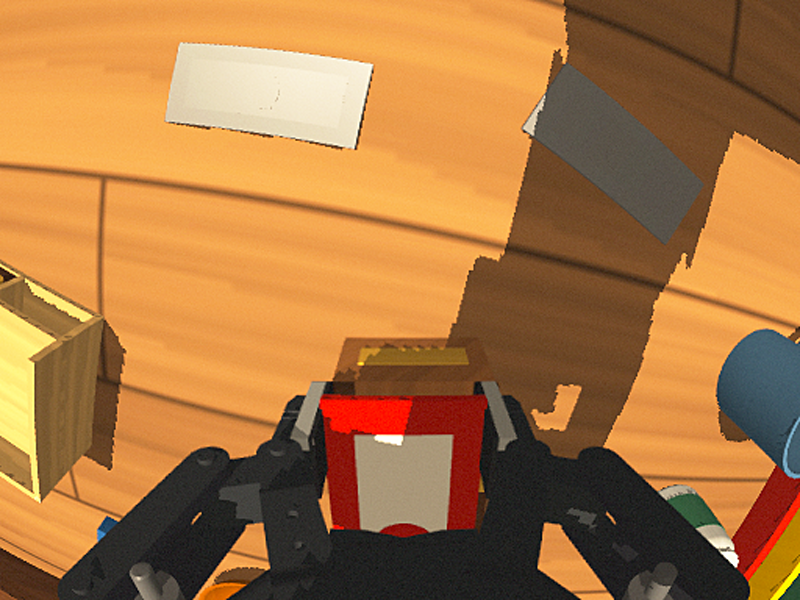

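```bash
python3 - <<'E'
from h import *
delta([.447,-.0781,.165],-.222)
w=np.load("w4.npy",allow_pickle=True).item()
f=lambda L:[(u*.64-.2,v*.64-.2) for u,v in L]
for name,L in(("near",[(322,397),(485,396)]),("far",[(333,525),(477,525)])):
    for z in (.138,.144,.150,.156):
        P=back(w,f(L),z,True); r=(P[:,:2]-E0)@np.c_[ex,ey]*1000; print(name,z,"w",(r[1,1]-r[0,1]).round(1),r.round(1).tolist())
print((np.array([.4574,.1534])-E0)@np.c_[ex,ey]*1000)
E
```

```text
shift mm [  56.2 -224.7  -42.3] rotvec [0.     0.0015 0.4262] pos [0.4566 0.1533 0.1227] F [ 0.1  0.1 -1.1] t 12.5
near 0.138 w 52.1 [[-35.6, -32.0], [-36.2, 20.1]]
near 0.144 w 49.7 [[-39.1, -30.7], [-39.6, 18.9]]
near 0.15 w 47.2 [[-42.6, -29.5], [-43.1, 17.7]]
near 0.156 w 44.8 [[-46.0, -28.3], [-46.5, 16.4]]
far 0.138 w 55.4 [[22.4, -32.8], [22.3, 22.6]]
far 0.144 w 52.8 [[16.2, -31.5], [16.1, 21.2]]
far 0.15 w 50.2 [[10.0, -30.3], [9.9, 19.9]]
far 0.156 w 47.6 [[3.9, -29.0], [3.8, 18.5]]
[-26.22102105  -5.47522191]
```

Request:
servo_tool(commands="0 0 0 8 -20 -15 0.4;0 0 0 12 -35 -15 0.4;0 0 0 12 -40 -12 0.4;0 0 0 12 -40 0 0.4;0 0 0 12 -40 0 0.4")

```text
time_s: 13.12
eef_pos: [0.4361, -0.0305, 0.1634]
eef_rot: [-0.0, -0.102, 0.995, 0.0]
wrist_force: [1.4, 0.4, 0.5]
opening: 0.564
grasp_force: 62.0
```

Request:
servo_tool(commands="0 0 0 0 -30 0 0.4;0 0 0.11 0 -20 0 0.4;0 0 0.12 0 0 0 0.4;0 0 0.12 0 0 0 0.4;0 0 0.076 0 0 0 0.4")

```text
time_s: 13.75
eef_pos: [0.4462, -0.0782, 0.163]
eef_rot: [-0.001, 0.112, 0.994, 0.0]
wrist_force: [0.2, 0.3, -0.4]
opening: 0.562
grasp_force: 62.1
```

Request:
servo_tool(commands="0 0 0 0 0 0 0.4")

```text
time_s: 13.88
eef_pos: [0.4463, -0.0781, 0.1632]
eef_rot: [-0.001, 0.11, 0.994, 0.0]
wrist_force: [-0.1, -0.5, -0.8]
opening: 0.567
grasp_force: 62.1
```

```bash
python3 - <<'E'
from h import *
delta([.447,-.0781,.165],-.222); o=get_obs();print(o["opening"],o["grasp_force"])
w=calibration("wrist"); im=camera("wrist"); np.save("w5.npy",w,allow_pickle=True)
cv2.imwrite("pics/w5.png",cv2.resize(im,(800,600),interpolation=cv2.INTER_CUBIC))
E
```

```text
shift mm [-0.7  0.1 -1.8] rotvec [ 0.0003 -0.0018  0.0008] pos [ 0.4463 -0.0781  0.1632] F [-0.1 -0.5 -0.8] t 13.875
0.5669878658296199 62.05746531486511
```

View pics/w5.png

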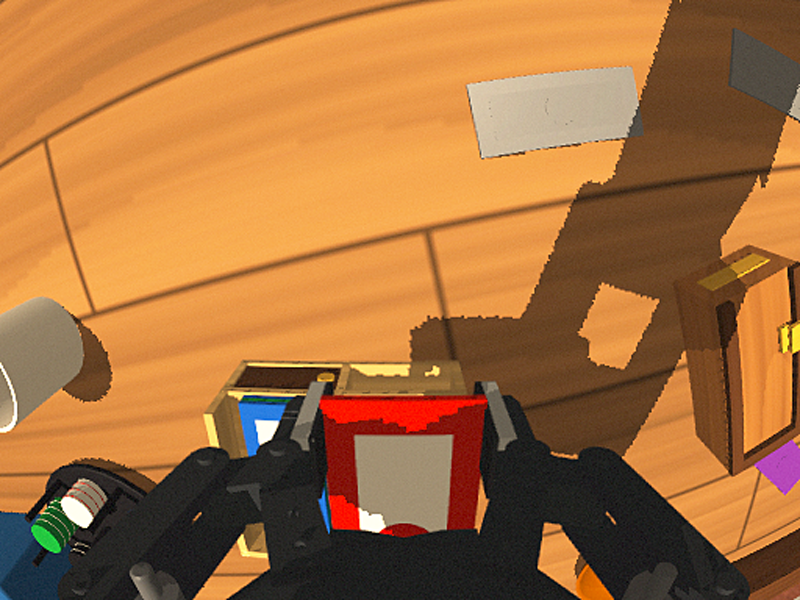

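The box front is seen square on: its bottom corners are at (243,362) and (461,361), and its top right corner at (205,412). The plaque is still in the grip.

```bash
python3 - <<'E'
from h import *
w=np.load("w5.npy",allow_pickle=True).item()
f=lambda L:[(u*.64-.2,v*.64-.2) for u,v in L]
B=back(w,f([(243,362),(461,361)]),0,True); T=back(w,f([(205,412)]),.08,True)
print(B.round(4),T.round(4)); d=(B[1]-B[0])[:2]; print(np.linalg.norm(d),"yaw",np.arctan2(-d[0],d[1]))
# expected from top estimate
y=-.222; a=np.array([np.cos(y),np.sin(y)]); b=np.array([-a[1],a[0]])
print([(np.array([.5594,-.1434])-.064*a+s*.081*b).round(4) for s in(-1,1)])
E
```

```text
[[ 0.4814 -0.2111  0.    ]
 [ 0.515  -0.051   0.    ]] [[ 0.4783 -0.2091  0.08  ]]
0.16363937598587702 yaw -0.20678622328277022
[array([ 0.4791, -0.2083]), array([ 0.5148, -0.0503])]
```

```bash
python3 -c "
from h import *
delta([.4893,-.0883,.028],-.215)"
```

```text
shift mm [-44.3  -0.6 135.2] rotvec [ 0.0003 -0.0016 -0.0052] pos [ 0.4464 -0.0781  0.1633] F [-0.1 -0.4  0.1] t 13.925
```

Request:
servo_tool(commands="0 0 -0.005 -20 -0.6 10 0.4;0 0 0 -20 0 20 0.4;0 0 0 -4 0 30 0.4;0 0 0 0 0 30 0.4;0 0 0 0 0 25 0.4")

```text
time_s: 14.55
eef_pos: [0.4892, -0.0882, 0.0475]
eef_rot: [-0.001, 0.107, 0.994, 0.0]
wrist_force: [0.7, 0.1, -0.7]
opening: 0.562
grasp_force: 62.1
```

Request:
servo_tool(commands="0 0 0 0 0 9 0.4;0 0 0 0 0 4 0.4;0 0 0 0 0 2 0.4;0 0 0 0 0 1 0.4;0 0 0 0 0 0 0.4")

```text
time_s: 15.18
eef_pos: [0.4901, -0.0886, 0.0336]
eef_rot: [0.0, 0.108, 0.994, -0.0]
wrist_force: [-0.1, 0.3, -0.5]
opening: 0.566
grasp_force: 62.1
```

Request:
servo_tool(commands="0 0 0 0 0 1.5 0.4;0 0 0 0 0 1 0.4;0 0 0 0 0 1 0.4;0 0 0 0 0 0.5 0.4;0 0 0 0 0 0 0.4")

```text
time_s: 15.8
eef_pos: [0.4897, -0.0884, 0.029]
eef_rot: [-0.0, 0.108, 0.994, 0.0]
wrist_force: [-0.7, -1.1, -0.7]
opening: 0.565
grasp_force: 62.1
```

Request:
servo_tool(commands="0 0 0 0 0 0.5 0.4;0 0 0 0 0 0.5 0.4;0 0 0 0 0 0.5 0.4;0 0 0 0 0 0 0.4")

```text
time_s: 16.3
eef_pos: [0.4904, -0.0887, 0.0284]
eef_rot: [0.001, 0.108, 0.994, -0.0]
wrist_force: [-2.6, 0.3, 7.4]
opening: 0.565
grasp_force: 62.6
```

Contact with the floor. Releasing gently.

Request:
servo_tool(commands="0 0 0 0 0 -0.4 0.57;0 0 0 0 0 0 0.6;0 0 0 0 0 0 0.65;0 0 0 0 0 0 0.75;0 0 0 0 0 0 0.9")

```text
time_s: 16.92
eef_pos: [0.4897, -0.0884, 0.0279]
eef_rot: [-0.0, 0.108, 0.994, 0.0]
wrist_force: [-0.1, 1.0, 0.0]
opening: 0.899
grasp_force: 0.0
```

Request:
servo_tool(commands="0 0 0 0 0 -15 0.9;0 0 0 0 0 -30 0.9;0 0 0 20 0 -35 0.9;0 0 0 20 0 0 0;0 0 0 0 0 0 0")

```text
time_s: 17.55
eef_pos: [0.4503, -0.0796, 0.109]
eef_rot: [0.001, 0.108, 0.994, -0.0]
wrist_force: [0.4, -0.5, -0.3]
opening: 0.487
grasp_force: 0.0
```

```bash
python3 - <<'E'
from h import *
delta([.4893,-.0883,.028],-.215); o=get_obs();print(o["opening"],o["grasp_force"])
w=calibration("wrist"); im=camera("wrist"); np.save("w6.npy",w,allow_pickle=True)
cv2.imwrite("pics/w6.png",cv2.resize(im,(800,600),interpolation=cv2.INTER_CUBIC))
E
```

```text
shift mm [-39.8  -0.1  81.1] rotvec [-0.0002  0.0012 -0.0019] pos [ 0.4503 -0.0796  0.109 ] F [ 0.4 -0.5 -0.3] t 17.55
0.4871954688442481 0.0
```

View pics/w6.png

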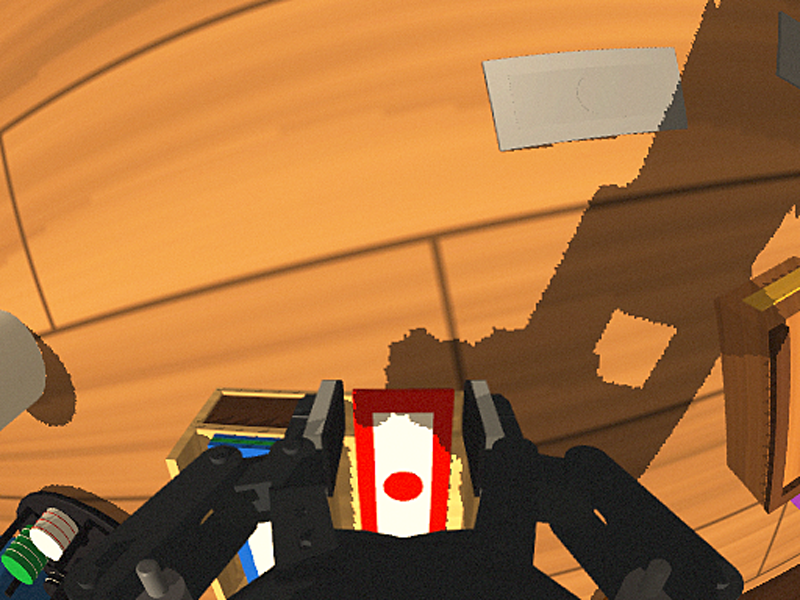

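The plaque lies flat in the bay with its near edge at row ~390, columns 353–454. Next I'll measure it and push it home.

```bash
python3 - <<'E'
from h import *
w=np.load("w6.npy",allow_pickle=True).item()
f=lambda L:[(u*.64-.2,v*.64-.2) for u,v in L]
M=np.array([.5059,-.0919]); y=-.215; A=np.array([[np.cos(y),np.sin(y)],[-np.sin(y),np.cos(y)]]).T
print(((back(w,f([(353,390),(454,390),(362,530),(446,530)]),.054,True)[:,:2]-M)@A*1000).round(1))
print((get_obs()["eef_pos"][:2]-M)@A*1000)
delta(list(M+A@[-.052,-.001])+[.046],y)
E
```

```text
[[-30.8 -24.9]
 [-30.7  24.1]
 [ 66.1 -25.2]
 [ 66.2  24.6]]
[-5.61688774e+01 -1.20737434e-02]
shift mm [-4.1 -1.  62.8] rotvec [-0.0002  0.0015 -0.002 ] pos [ 0.451  -0.0799  0.1088] F [ 1.1  0.7 -0.1] t 17.6
```

Request:
servo_tool(commands="0 0 0 0 0 0 0;0 0 0 0 -0.3 20 0;0 0 0 0 0 25 0;0 0 0 0 0 17 0;0 0 0 0 0 0 0")

```text
time_s: 18.23
eef_pos: [0.4497, -0.0797, 0.0445]
eef_rot: [-0.002, 0.108, 0.994, 0.001]
wrist_force: [-0.9, -0.4, 0.8]
opening: -0.002
grasp_force: 0.0
```

Request:
servo_tool(commands="0 0 0 -5 0 0 0;0 0 0 -5 0 0 0;0 0 0 -4 0 0 0;0 0 0 -4 0 0 0;0 0 0 -4 0 0 0")

```text
time_s: 18.85
eef_pos: [0.4724, -0.0849, 0.0461]
eef_rot: [0.0, 0.108, 0.994, -0.0]
wrist_force: [0.9, -0.4, 0.2]
opening: 0.002
grasp_force: 0.1
```

Request:
servo_tool(commands="0 0 0 -4 0 0 0;0 0 0 -4 0 0 0;0 0 0 -4 0 0 0;0 0 0 -4 0 0 0;0 0 0 -2 0 0 0")

```text
time_s: 19.48
eef_pos: [0.49, -0.0888, 0.046]
eef_rot: [0.0, 0.108, 0.994, -0.0]
wrist_force: [0.4, 0.7, 0.5]
opening: 0.002
grasp_force: 0.1
```

```bash
cat >> h.py <<'E'
M=np.array([.5059,-.0919]); yb=-.215; A=np.array([[np.cos(yb),np.sin(yb)],[-np.sin(yb),np.cos(yb)]]).T
def bay(): print("tcp in bay mm",((get_obs()["eef_pos"][:2]-M)@A*1000).round(1),get_obs()["wrist_force"].round(1))
E
python3 -c "
from h import *
bay()"
```

```text
tcp in bay mm [-16.2  -0.4] [0.4 0.7 0.5]
```

Request:
servo_tool(commands="0 0 0 -2 0 0 0;0 0 0 -1 0 0 0;0 0 0 -1 0 0 0;0 0 0 0 0 0 0")

```text
time_s: 19.98
eef_pos: [0.4937, -0.0896, 0.046]
eef_rot: [0.0, 0.108, 0.994, -0.0]
wrist_force: [-0.2, -0.6, 0.5]
opening: -0.002
grasp_force: 0.0
```

```bash
python3 - <<'E'
from h import *
bay()
w=calibration("wrist"); im=camera("wrist"); np.save("w7.npy",w,allow_pickle=True)
cv2.imwrite("pics/w7.png",cv2.resize(im[190:350,150:350],(750,600),interpolation=cv2.INTER_CUBIC))
E
```

```text
tcp in bay mm [-12.5  -0.4] [-0.2 -0.6  0.5]
```

Request:
servo_tool(commands="0 0 0 -1 0 0 0;0 0 0 -1 0 0 0;0 0 0 0 0 0 0")

```text
time_s: 20.4
eef_pos: [0.4948, -0.0898, 0.0457]
eef_rot: [-0.001, 0.108, 0.994, 0.0]
wrist_force: [-3.7, 1.3, 1.7]
opening: 0.001
grasp_force: 1.8
```

Firm contact with the box front: the plaque should be flush. Back off and check.

Request:
servo_tool(commands="0 0 0 5 0 0 0;0 0 0 20 0 0 0;0 0 0 15 0 -40 0;0 0 0 0 0 -40 0;0 0 0 0 0 0 0")

```text
time_s: 21.02
eef_pos: [0.4591, -0.0826, 0.1295]
eef_rot: [0.004, 0.108, 0.994, -0.001]
wrist_force: [-0.2, -0.7, -0.7]
opening: 0.001
grasp_force: 0.0
```

```bash
python3 - <<'E'
from h import *
bay()
w=calibration("wrist"); im=camera("wrist"); np.save("w8.npy",w,allow_pickle=True)
cv2.imwrite("pics/w8.png",cv2.resize(im[200:360,150:350],(750,600),interpolation=cv2.INTER_CUBIC))
E
```

```text
tcp in bay mm [-47.7  -0.9] [-0.2 -0.7 -0.7]
```

View pics/w8.png

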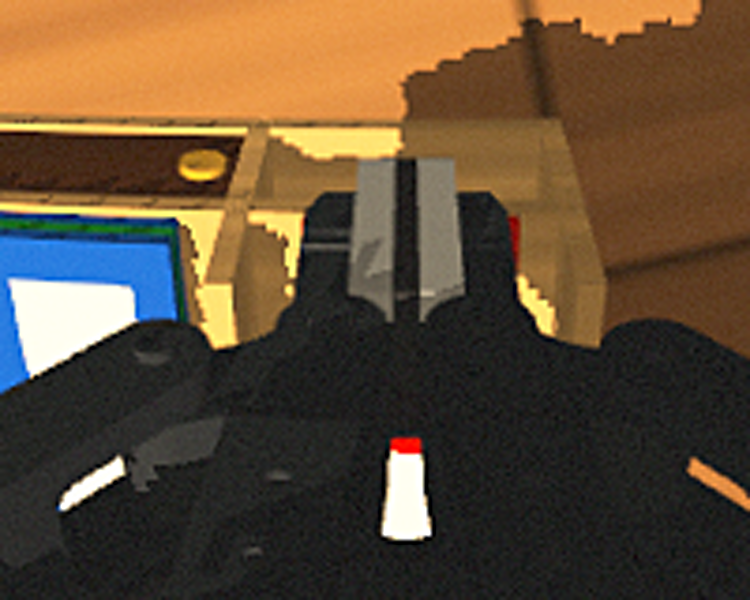

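The plaque sits in the bay behind the fingers. Its near left corner is at crop (519,217) and the floor's front edge is at row ~211.

```bash
python3 - <<'E'
from h import *
w=np.load("w8.npy",allow_pickle=True).item()
f=lambda L:[(150+u/3.75-.4,200+v/3.75-.4) for u,v in L]
print("plaque",((back(w,f([(519,217)]),.054,True)[:,:2]-M)@A*1000).round(1))
print("floor",((back(w,f([(270,211),(565,211)]),.050,True)[:,:2]-M)@A*1000).round(1))
# side-clear check from the scene camera: red near-end against the box front
c=calibration("scene"); im=camera("scene").astype(int)
for x in(55,60,62):
    p=np.r_[M+A@[x/1000+0,0],.054]; print(x,proj(c,p).round(1))
m=(im[...,2]>110)&(im[...,1]<75)&(im[...,0]<75); v,u=np.nonzero(m[180:240,185:260]); print("red px",len(u), (u.mean()+185).round(1) if len(u) else "", (v.mean()+180).round(1) if len(u) else "")
E
```

```text
plaque [[-1.7 23.9]]
floor [[ -0.9 -33. ]
 [ -0.7  35. ]]
55 [[232.4 201.9]]
60 [[232.8 202.9]]
62 [[233.  203.3]]
red px 101 231.0 199.5
```

```bash
python3 -c "
from bench import *
print(hand_in())"
```

```text
the job is handed in; nothing more can be done
None
```

I laid the plaque in the empty bay, pushed it home to within about 1 mm of flush by the last camera measurement, let go and handed the job in at about 21 s; `hand_in` returned no verdict.

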